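# Put the calibration weights back in their cases

### The job

The balance check is finished: take the stack of four steel disc weights off the balance pan one at a time, from the top down, and put each back in its own wooden case, the one whose round well is made for that diameter. Lower each weight gently until it lies flat on the floor of its well, never let one drop, and do not bump the balance or the beaker.

Things in the scene. Friction and masses are not known exactly. Their poses are not given: they have to be found in the camera images.
- w500: Plain steel disc weight (500 g), the largest and lowest of the stack, standing on the balance pan: 60 mm diameter, 22.5 mm high. Origin: centre of its underside, z up. On its top a 10 mm wide, 2.5 mm high boss, which sits with 2 mm of play all round in a 3.5 mm deep recess under the weight above; loose otherwise, lifts straight off. Upright plain rim to grip.
- w200: Plain steel disc weight (200 g), the second largest, lying on the largest one: 44 mm diameter, 16.8 mm high. Origin: centre of its underside, z up. On its top a 10 mm wide, 2.5 mm high boss, which sits with 2 mm of play all round in a 3.5 mm deep recess under the weight above; loose otherwise, lifts straight off. Upright plain rim to grip.
- w100: Plain steel disc weight (100 g), the second smallest, lying third from below: 32 mm diameter, 15.8 mm high. Origin: centre of its underside, z up. On its top a 10 mm wide, 2.5 mm high boss, which sits with 2 mm of play all round in a 3.5 mm deep recess under the weight above; loose otherwise, lifts straight off. Upright plain rim to grip.
- w50: Plain steel disc weight (50 g), the smallest, on top of the stack: 22 mm diameter, 16.8 mm high. Origin: centre of its underside, z up. On its top a 10 mm wide, 2.5 mm high boss, which sits with 2 mm of play all round in a 3.5 mm deep recess under the weight above; loose otherwise, lifts straight off. Upright plain rim to grip.
- case500: Fixed wooden case for the 60 mm weight: 92 mm square, 22 mm high. In its top one round felt-lined well, 76 mm wide at the mouth, tapering to 68 mm at the flat floor 6 mm below. Origin: centre of the underside, z up; the well is centred, its floor 16 mm above. The four cases differ only in well width.
- case200: Fixed wooden case for the 44 mm weight: 92 mm square, 22 mm high. In its top one round felt-lined well, 60 mm wide at the mouth, tapering to 52 mm at the flat floor 6 mm below. Origin: centre of the underside, z up; the well is centred, its floor 16 mm above. The four cases differ only in well width.
- case100: Fixed wooden case for the 32 mm weight: 92 mm square, 22 mm high. In its top one round felt-lined well, 48 mm wide at the mouth, tapering to 40 mm at the flat floor 6 mm below. Origin: centre of the underside, z up; the well is centred, its floor 16 mm above. The four cases differ only in well width.
- case50: Fixed wooden case for the 22 mm weight: 92 mm square, 22 mm high. In its top one round felt-lined well, 38 mm wide at the mouth, tapering to 30 mm at the flat floor 6 mm below. Origin: centre of the underside, z up; the well is centred, its floor 16 mm above. The four cases differ only in well width.
- balance: Compact white balance, fixed, 136 mm front to back (its x axis, the display is at -x), 104 mm wide, body 36 mm high. Origin at the centre of its underside. Its round steel pan, 84 mm wide, is centred 22 mm from the origin along its +x, with its flat top 46 mm above the origin; the stack stands there.
- beaker: Small loose white plastic beaker that merely stands near the work, 45 mm wide, 54 mm high. Origin at the centre of its underside. (To its left and behind it stands a large fixed instrument, 0.43 m tall, in the space x above 0.51 m and y above 0.12 m: an arm coming from the left must pass in front of it.)
There are look-alikes about, which are no part of the job. What is shaped like the w200 but red or yellow is not meant.

How it is judged:
On the way, in this order (a step that is already met when the one before it is completed fails the run):
1. the weight of 22 mm diameter lies flat in its own case and is released (horizontal distance between w50 and case50 below 0.008 m and z of w50 in the frame of case50 between 0.014 and 0.0178 m and angle between w50's own z axis and vertical below 0.06 rad and linear speed of w50 below 0.02 m/s and contact force between w50 and the fingers below 0.1 N), for 0.2 s.
2. the weight of 32 mm diameter lies flat in its own case and is released (horizontal distance between w100 and case100 below 0.008 m and z of w100 in the frame of case100 between 0.014 and 0.0178 m and angle between w100's own z axis and vertical below 0.06 rad and linear speed of w100 below 0.02 m/s and contact force between w100 and the fingers below 0.1 N), for 0.2 s.
3. the weight of 44 mm diameter lies flat in its own case and is released (horizontal distance between w200 and case200 below 0.008 m and z of w200 in the frame of case200 between 0.014 and 0.0178 m and angle between w200's own z axis and vertical below 0.06 rad and linear speed of w200 below 0.02 m/s and contact force between w200 and the fingers below 0.1 N), for 0.2 s.
4. the weight of 60 mm diameter lies flat in its own case and is released (horizontal distance between w500 and case500 below 0.008 m and z of w500 in the frame of case500 between 0.014 and 0.0178 m and angle between w500's own z axis and vertical below 0.06 rad and linear speed of w500 below 0.02 m/s and contact force between w500 and the fingers below 0.1 N), for 0.2 s.
At the end, for the whole second after the job is handed in: Each of the four weights lies released and still in its own case: within 8 mm of the middle of the well, its underside on the well's floor (within 2 mm), level within 0.06 rad (all of step 1 and all of step 2 and all of step 3 and all of step 4); the robot touches nothing.
It fails at once if a weight is dropped: it falls faster than 0.5 m/s with no finger on it ((linear speed of w50 above 0.5 m/s and contact force between w50 and the fingers below 0.05 N) or (linear speed of w100 above 0.5 m/s and contact force between w100 and the fingers below 0.05 N) or (linear speed of w200 above 0.5 m/s and contact force between w200 and the fingers below 0.05 N) or (linear speed of w500 above 0.5 m/s and contact force between w500 and the fingers below 0.05 N)).
It fails at once if the gripper or arm pushes on the balance with over 10 N (contact force between any of the fingers, the arm and balance above 10 N).
It fails at once if the beaker is shifted by over 20 mm (distance of beaker from where it was at the start of the episode above 0.02 m).
It also fails if it takes over 120 s, if anything falls off the work surface, if the arm or the gripper's body presses on something with over 40 N, if the wrist force passes 120 N, or if a joint passes its speed limit or range.

### The arm

A 6-joint arm with a two-finger parallel gripper is mounted at the origin on a cart in front of the work surface, level with it; the furniture and walls round the work are solid. World frame = base frame: x ahead of the robot, y to its left, z up, the work surface at z = 0. Lengths are in m, angles in rad, forces in N, time in s.
With the tool pointing down it reaches from about 0.25 to 0.775 m from the base axis. Payload 8.9 kg.
Tool frame: the origin (TCP) lies on the centre line of the jaws, within the pads' length; the fingertips stand 14 mm ahead of it and the grasp point (between the pads) lies 5 mm behind it; z points along the fingers, y is the direction in which the jaws open and shut (so a half turn about z gives the same grasp; the last joint's range is limited). The gripper opens to 85 mm and grips with 20 to 120 N. Pads are 22 mm wide; open, the fingers measure 114 mm over their backs; the gripper's body (76 mm by 85 mm) begins 54 mm behind the grasp point. The pads swing forward as they close: fully open they stand 13 mm farther back than shut.
Start: joints at [-1.393, 0.291, -0.153, 1.127, 0, 1.431], TCP at [0.164, -0.499, 0.245] pointing down, gripper open.
Joint ranges: [-2.52, 2.52], [-0.91, 1.74], [-1.3, 1.37], [-1.96, 2.02], [-1.52, 1.47], [-3.14, 3.14]. Speed limits (rad/s): [2.22, 2.22, 2.79, 3.14, 3.14, 3.14].

### API

Orientations are given as [roll, pitch, yaw] about the fixed x, y, z axes, in that order (R = Rz(yaw) Ry(pitch) Rx(roll)).
In Python, from rig import monitor, cams, order gives the robot as it stands.
- The arm moves only by the shell command python3 -m inch 'ROWS' [OPENING] [FORCE]. ROWS is JSON, a list of rows, each an object of numbers: "dx", "dy", "dz": the shift along the tool's x, y, z in mm; "ax", "ay", "az": the turn, a rotation vector about the tool's x, y, z in degrees. In form: [{"dx": .., "dy": .., "dz": .., "ax": .., "ay": .., "az": ..}, ...]. A call has exactly 10 rows; each row is the pose to reach, as a shift and turn from the pose commanded when the call began, along the tool's axes at that moment; what a row does not reach only later rows make up. A row lasts 1/8 s, in which the tool goes at most 62.5 mm and 10.7 degrees, less where a joint would pass 70% of its speed; a pose out of reach is approached as far as the arm can. A call with a gripper value outside its range is refused whole. OPENING is the gripper command: -1 is fully open, 1 is shut, values between are in proportion, set as the call begins (- or left out, the last holds). The fingers move at their own pace and stop on an object; FORCE is the grip in N (left out, the last holds). Time passes only in rows, so rows that repeat a pose let the fingers close, or fill a call up. It gives the time, the measured TCP pose, the force and the opening at its end, in the units of the state.
- monitor.sense(): the state, without advancing time (a new reading comes with each control period).
- cams.camera(name): name is "scene" or "top"; returns a dict with "pixels" (400x640x3 uint8, blue, green, red), "K" (3x3 intrinsics, pixels), "T" (4x4, takes a point from camera to world coordinates). Camera axes: x right, y up, looking along -z (the intrinsics and any distortion apply to the point x, -y, -z); pixel columns grow to the right and rows downward; lengths in m; the calibration is good to about 2 mm. A picture is of the moment at which its call begins. There is no depth.
- order.hand_in(): hands the job in, once; it reports no verdict.
The state is a dict: "time": time; "joint_positions": joint angles; "qvel": joint speeds; "joint_torque": joint torques, N m; "tool_pos": TCP position; "eef_rot": TCP orientation; "force": force on the tool from outside, world axes, zero at the start; "ft_torque": the same for the moment, N m; "grip_width": finger opening in m.
Only numpy, scipy, OpenCV 4.12 (cv2) and the standard library are available. Lean on these libraries where they do the work, as an engineer would, in place of code of your own. Each camera call takes 0.05 s, during which the arm holds its last target. There are 200 camera calls.

## Working session

There is one attempt and no reset: what is moved stays moved. The work goes in short steps, Python scripts to look and compute and a shell command to move; the robot and the scene stay as the last step left them, time stands still between calls to the robot, and variables do not carry over. Pictures are saved under pics/ and viewed, about 12 in all and at most 16, crops included, and the job is handed in when it is done.

```bash
ls; mkdir -p pics; python3 - <<'E'
from rig import monitor,cams
import cv2,numpy as np
print(monitor.sense())
for n in ("scene","top"):
    c=cams.camera(n); cv2.imwrite(f"pics/{n}0.png",c["pixels"]); print(n,c["K"],c["T"],[k for k in c])
E
```

```text
pics
{'time': 0.0, 'joint_positions': array([-1.39331823e+00,  2.91256571e-01, -1.54071260e-01,  1.12669982e+00,
       -1.27256540e-07,  1.43149478e+00]), 'qvel': array([ 1.11246144e-05,  1.10955529e-03,  2.01476190e-04, -1.42628032e-03,
       -1.08755872e-04, -1.18371002e-03]), 'joint_torque': array([-2.08809448e-03, -5.37142968e+01,  3.31369364e+01,  1.59295520e-02,
       -3.26599875e-04, -2.73369909e-05]), 'tool_pos': array([ 0.16347502, -0.49848925,  0.24476516]), 'eef_rot': array([-3.14037324e+00, -1.70845107e-04,  3.16779544e-01]), 'force': array([-0.50795883,  0.20525414,  0.13242456]), 'ft_torque': array([ 0.0026822 , -0.05997652, -0.02318463]), 'grip_width': 0.08533102152006905}
scene [[369.03539931   0.         316.50022106]
 [  0.         369.03539931 192.42352416]
 [  0.           0.           1.        ]] [[-0.87184758  0.21707291 -0.43904572  0.18161067]
 [-0.48966926 -0.40515073  0.77206017  0.54262462]
 [-0.01028634  0.88810599  0.45952361  0.49922351]
 [ 0.          0.          0.          1.        ]] ['pixels', 'K', 'T']
top [[390.55033723   0.         321.82272103]
 [  0.         390.55033723 201.06864491]
 [  0.           0.           1.        ]] [[-0.11899882  0.96461837 -0.23526727  0.32599815]
 [-0.99287942 -0.11430662  0.03353298 -0.09316885]
 [ 0.00545392  0.23758241  0.97135207  0.98118443]
 [ 0.          0.          0.          1.        ]] ['pixels', 'K', 'T']
```

View pics/scene0.png

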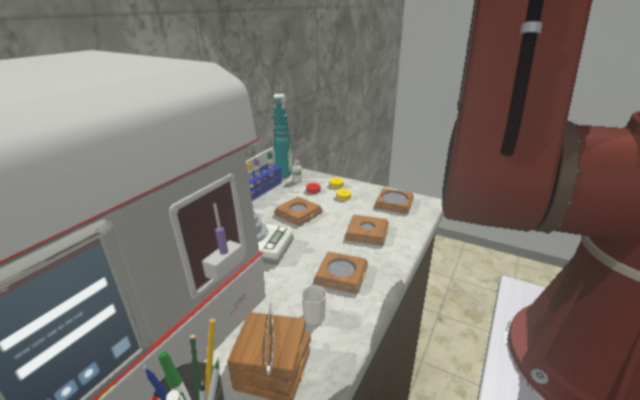

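View pics/top0.png

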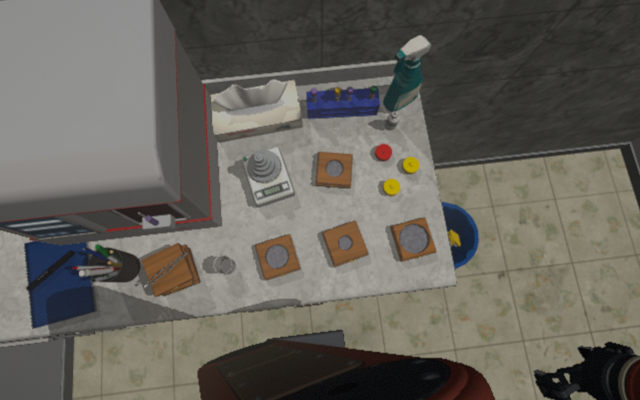

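Top view: the balance with the grey stack is at about (264,170). The four cases are at (334,170), (277,257), (345,243) and (413,239), and the beaker is at (222,265). The red and yellow look-alikes are at (384,152), (410,165) and (391,187). The scene view has the balance mostly hidden by the instrument. An enlarged crop comes next.

```bash
cat > h.py <<'E'
from rig import monitor,cams
import cv2,numpy as np
def onplane(c,uv,z):
    d=np.linalg.inv(c["K"])@[uv[0],uv[1],1]; d=c["T"][:3,:3]@(d*[1,-1,-1]); o=c["T"][:3,3]
    return o+d*(z-o[2])/d[2]
def proj(c,p):
    q=c["T"][:3,:3].T@(np.array(p)-c["T"][:3,3])*[1,-1,-1]; q=c["K"]@q; return q[:2]/q[2]
def crop(c,u0,v0,w,h,s,name): cv2.imwrite("pics/"+name,cv2.resize(c["pixels"][v0:v0+h,u0:u0+w],None,fx=s,fy=s,interpolation=cv2.INTER_CUBIC))
E
python3 - <<'E'
from h import *
c=cams.camera("top"); crop(c,235,135,210,150,3.8,"c1.png"); crop(c,235,140,64,70,8,"c2.png")
hsv=cv2.cvtColor(c["pixels"],cv2.COLOR_BGR2HSV)
for (u,v) in [(334,170),(277,257),(345,243),(413,239),(264,165),(270,195),(334,160)]: print(u,v,hsv[v,u])
m=cv2.inRange(hsv,(5,90,40),(20,255,255))
cs,hi=cv2.findContours(m,cv2.RETR_CCOMP,cv2.CHAIN_APPROX_NONE)
for i,k in enumerate(cs):
    if len(k)<25: continue
    hole=hi[0][i][3]>=0
    (x,y),(w,h),a=cv2.fitEllipse(k) if hole else cv2.minAreaRect(k)
    p=onplane(c,(x,y),.022); print("hole" if hole else "outer",(round(x,1),round(y,1)),np.round([w,h,a],1),p.round(4), "mm/px",np.linalg.norm(p-c["T"][:3,3])/390*1000)
E
```

```text
334 170 [140   7 111]
277 257 [135   5 109]
345 243 [130   7 109]
413 239 [143  10 104]
264 165 [60  3 94]
270 195 [ 30   2 108]
334 160 [ 8 33 85]
outer (472.0, 396.5) [ 5.  8. 90.] [ 0.0676 -0.4089  0.022 ] mm/px 2.672676963408305
outer (465.5, 396.5) [ 5.7 12.7 45. ] [ 0.0693 -0.3943  0.022 ] mm/px 2.660460335596295
outer (449.3, 392.8) [ 7.1  4.9 45. ] [ 0.0814 -0.3593  0.022 ] mm/px 2.6283011910524428
outer (631.0, 388.0) [10.  2. 90.] [ 0.0414 -0.772   0.022 ] mm/px 3.100110700469218
outer (462.5, 377.5) [10.2 18.6 20.6] [ 0.1092 -0.3956  0.022 ] mm/px 2.6380674440885037
outer (477.7, 384.3) [42.4 17.5 56.3] [ 0.0909 -0.4271  0.022 ] mm/px 2.6731274204530306
outer (215.9, 382.4) [39.5 34.2 80.5] [0.1664 0.1626 0.022 ] mm/px 2.5780734345967895
outer (229.1, 359.3) [ 1.6 12.6 74.1] [0.2119 0.1299 0.022 ] mm/px 2.541973194064862
outer (348.9, 353.0) [10.7  4.9  9.5] [ 0.1923 -0.1454  0.022 ] mm/px 2.4868352725247203
outer (313.3, 347.7) [81.1  7.4  6.8] [ 0.2136 -0.0651  0.022 ] mm/px 2.4773261121113044
outer (170.8, 269.4) [44.7 49.2 68.6] [0.4323 0.2569 0.022 ] mm/px 2.632261558278992
outer (277.2, 257.1) [37.6 37.  72.9] [ 0.4312 -0.0012  0.022 ] mm/px 2.485407115080212
hole (276.7, 256.2) [24.4 25.2 43.1] [ 4.336e-01 -3.000e-04  2.200e-02] mm/px 2.4862826916732828
outer (344.9, 243.3) [37.  36.2 69.4] [ 0.4453 -0.1701  0.022 ] mm/px 2.4862266844494543
hole (344.8, 242.4) [15.4 15.6 90.1] [ 0.4474 -0.17    0.022 ] mm/px 2.486886093124978
outer (413.1, 238.9) [37.5 36.1 73.3] [ 0.4361 -0.339   0.022 ] mm/px 2.55460744854574
hole (413.7, 238.3) [ 29.7  31.3 138.6] [ 0.4375 -0.3407  0.022 ] mm/px 2.5560971341001255
outer (334.1, 169.5) [34.3 33.6  4.4] [ 0.6379 -0.1677  0.022 ] mm/px 2.593280681407967
hole (334.0, 168.1) [18.1 18.4 77.6] [ 0.6415 -0.168   0.022 ] mm/px 2.596201759333804
```

View pics/c1.png

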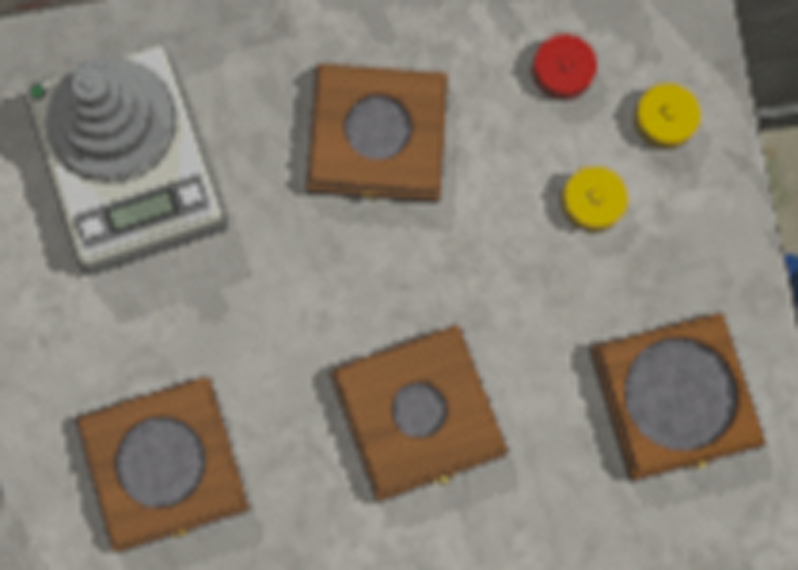

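View pics/c2.png

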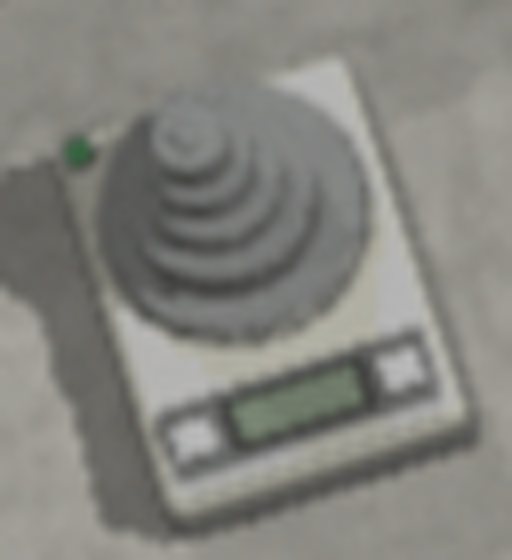

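The crop shows the wells differ in size. Mouth widths from the fits are 38.5 mm at (345,242), which is case50; 47 mm at (334,168), case100; 62 mm at (277,256), case200; and 78 mm at (414,238), case500. The grey stack is on the pan, with w50's top at about (258,156). The red and yellow discs are look-alikes and stay put.

```bash
python3 - <<'E'
from h import *
c=cams.camera("top")
print("w50",onplane(c,(257.9,156.1),.1179),"pan",onplane(c,(263.7,166.1),.046),"beaker",onplane(c,(228,265),.05))
im=cv2.resize(c["pixels"][140:210,235:299],None,fx=8,fy=8,interpolation=cv2.INTER_CUBIC)
g=cv2.createCLAHE(4,(4,4)).apply(cv2.cvtColor(im,cv2.COLOR_BGR2GRAY)); im=cv2.cvtColor(g,cv2.COLOR_GRAY2BGR)
# overlay of predicted circles at the estimated pan axis for checking
P=onplane(c,(263.7,166.1),.046)
for z,r,col in [(.046,.042,(0,0,255)),(.0685,.03,(0,255,0)),(.0853,.022,(255,0,0)),(.1011,.016,(0,255,255)),(.1179,.011,(255,0,255))]:
    for a in np.linspace(0,6.28,60):
        u=proj(c,[P[0]+r*np.cos(a),P[1]+r*np.sin(a),z]); q=((u-[235,140]+.5)*8-.5).astype(int); cv2.circle(im,tuple(int(t) for t in q),1,col,-1)
cv2.imwrite("pics/c3.png",im)
E
python3 -m inch '[{"az":-10},{"az":-20},{"az":-30},{"az":-40},{"az":-50},{"az":-60},{"az":-70},{"az":-71.8},{"az":-71.8},{"az":-71.8}]' 0.2 30
```

```text
w50 [0.66021711 0.01264255 0.1179    ] pan [0.65973867 0.00910862 0.046     ] beaker [0.4235311  0.11275793 0.05      ]$[0]: bad value
```

View pics/c3.png

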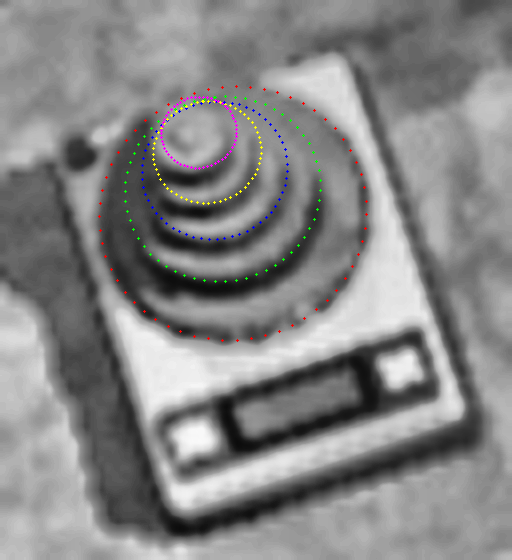

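The overlay matches the expected heights: w50's top centre is at crop (187,132), about 3 mm toward +y of the pan axis. The move was refused, so I'm retrying with complete rows.

```bash
python3 -m inch '[{"dx":0,"dy":0,"dz":0,"ax":0,"ay":0,"az":-10},{"dx":0,"dy":0,"dz":0,"ax":0,"ay":0,"az":-20},{"dx":0,"dy":0,"dz":0,"ax":0,"ay":0,"az":-30},{"dx":0,"dy":0,"dz":0,"ax":0,"ay":0,"az":-40},{"dx":0,"dy":0,"dz":0,"ax":0,"ay":0,"az":-50},{"dx":0,"dy":0,"dz":0,"ax":0,"ay":0,"az":-60},{"dx":0,"dy":0,"dz":0,"ax":0,"ay":0,"az":-70},{"dx":0,"dy":0,"dz":0,"ax":0,"ay":0,"az":-71.8},{"dx":0,"dy":0,"dz":0,"ax":0,"ay":0,"az":-71.8},{"dx":0,"dy":0,"dz":0,"ax":0,"ay":0,"az":-71.8}]' 0.2 30; python3 -c "
from h import *;print(monitor.sense())"
```

```text
time: 1.45
tool_pos: [0.1636, -0.4988, 0.2453]
eef_rot: [-3.142, -0.0, 1.568]
force: [1.1, 0.6, -0.2]
grip_width: 0.0341
{'time': 1.45, 'joint_positions': array([-1.39329569e+00,  2.90714410e-01, -1.53425589e-01,  1.12673018e+00,
        4.10918690e-06,  1.80589120e-01]), 'qvel': array([ 0.00088664, -0.00041926,  0.00282647, -0.00084487,  0.00157755,
       -0.01021376]), 'joint_torque': array([-9.28634763e-04, -5.36873102e+01,  3.31523216e+01,  3.11305150e-03,
       -3.79615440e-04,  2.01897451e-02]), 'tool_pos': array([ 0.16355201, -0.49884468,  0.24528805]), 'eef_rot': array([-3.14158343e+00, -7.33903301e-05,  1.56770785e+00]), 'force': array([ 1.07475758,  0.63193136, -0.18376123]), 'ft_torque': array([ 0.04551884, -0.00858743, -0.02547953]), 'grip_width': 0.03414872177424069}
```

```bash
python3 -m inch '[{"dx":20,"dy":20,"dz":0,"ax":0,"ay":0,"az":0},{"dx":62,"dy":62,"dz":0,"ax":0,"ay":0,"az":0},{"dx":105,"dy":105,"dz":0,"ax":0,"ay":0,"az":0},{"dx":150,"dy":150,"dz":0,"ax":0,"ay":0,"az":0},{"dx":193,"dy":193,"dz":0,"ax":0,"ay":0,"az":0},{"dx":236,"dy":236,"dz":0,"ax":0,"ay":0,"az":0},{"dx":280,"dy":280,"dz":0,"ax":0,"ay":0,"az":0},{"dx":320,"dy":315,"dz":0,"ax":0,"ay":0,"az":0},{"dx":345,"dy":336,"dz":0,"ax":0,"ay":0,"az":0},{"dx":351,"dy":336,"dz":0,"ax":0,"ay":0,"az":0}]'; python3 - <<'E'
from h import *
s=monitor.sense();p=s["tool_pos"];print(p,s["eef_rot"],s["force"])
c=cams.camera("scene")
ims=[]
u=proj(c,p);print(u)
for z in (0,-.014): q=proj(c,p+[0,0,z]);print(q)
U,V=int(u[0])-60,int(u[1])-60
crop(c,max(U,0),max(V,0),120,90,6.5,"s1.png")
E
```

```text
time: 2.7
tool_pos: [0.5008, -0.1466, 0.2451]
eef_rot: [3.142, -0.0, 1.571]
force: [0.1, 0.0, -0.3]
grip_width: 0.0341
[ 0.50082414 -0.14658971  0.24509394] [ 3.14157270e+00 -1.60933705e-04  1.57138803e+00] [ 0.11591527  0.00553582 -0.26679656]
[345.40204998 134.97390977]
[345.40204998 134.97390977]
[345.23511766 141.20664006]
```

View pics/s1.png

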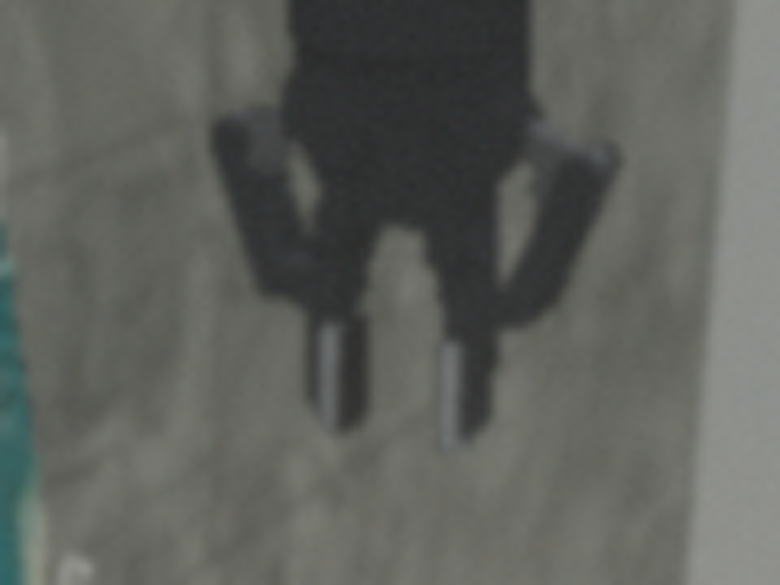

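The crop shows the fingertips about 11 mm ahead of the TCP at 34 mm opening (tips at crop row ~440), so the pads do swing back with opening. Next I go above the stack.

```bash
python3 -m inch '[{"dx":20,"dy":20,"dz":0,"ax":0,"ay":0,"az":0},{"dx":55,"dy":55,"dz":0,"ax":0,"ay":0,"az":0},{"dx":95,"dy":95,"dz":10,"ax":0,"ay":0,"az":0},{"dx":130,"dy":130,"dz":30,"ax":0,"ay":0,"az":0},{"dx":150,"dy":150,"dz":50,"ax":0,"ay":0,"az":0},{"dx":158,"dy":158,"dz":65,"ax":0,"ay":0,"az":0},{"dx":159,"dy":159,"dz":80,"ax":0,"ay":0,"az":0},{"dx":159,"dy":159,"dz":85,"ax":0,"ay":0,"az":0},{"dx":159,"dy":159,"dz":85,"ax":0,"ay":0,"az":0},{"dx":159,"dy":159,"dz":85,"ax":0,"ay":0,"az":0}]' 0.05; python3 - <<'E'
from h import *
s=monitor.sense();p=s["tool_pos"];print(p,s["eef_rot"],s["force"])
c=cams.camera("top"); crop(c,225,125,90,75,8,"t2.png")
c=cams.camera("scene"); cv2.imwrite("pics/s2.png",c["pixels"])
E
```

```text
time: 4.0
tool_pos: [0.6592, 0.0101, 0.1613]
eef_rot: [3.14, 0.0, 1.569]
force: [-0.3, -0.5, 0.2]
grip_width: 0.041
[0.65920492 0.01009438 0.16130408] [3.14024345e+00 1.95488937e-04 1.56923146e+00] [-0.27242271 -0.45636284  0.21137941]
```

View pics/t2.png

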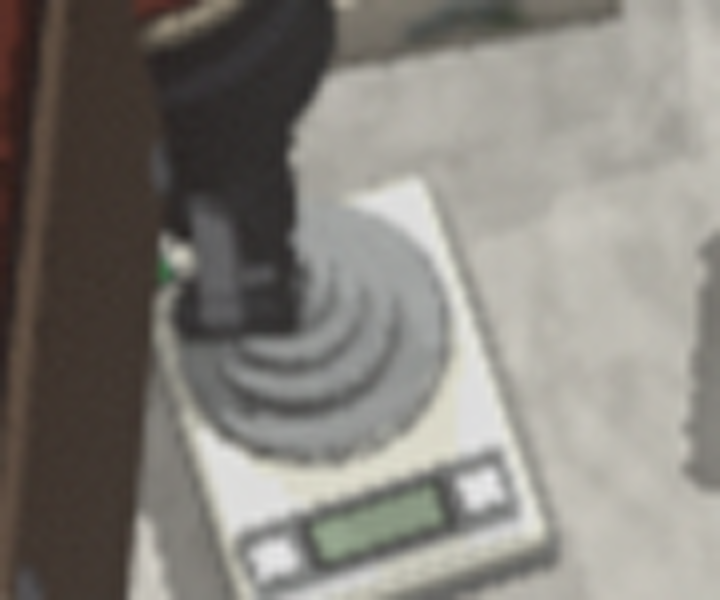

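The gripper is over the stack, with the near finger in front of w50 at crop (240,270). Descend, then close.

```bash
python3 -m inch '[{"dx":2,"dy":0.5,"dz":5,"ax":0,"ay":0,"az":0},{"dx":2,"dy":0.5,"dz":12,"ax":0,"ay":0,"az":0},{"dx":2,"dy":0.5,"dz":19,"ax":0,"ay":0,"az":0},{"dx":2,"dy":0.5,"dz":26,"ax":0,"ay":0,"az":0},{"dx":2,"dy":0.5,"dz":31,"ax":0,"ay":0,"az":0},{"dx":2,"dy":0.5,"dz":35,"ax":0,"ay":0,"az":0},{"dx":2,"dy":0.5,"dz":37.5,"ax":0,"ay":0,"az":0},{"dx":2,"dy":0.5,"dz":37.5,"ax":0,"ay":0,"az":0},{"dx":2,"dy":0.5,"dz":37.5,"ax":0,"ay":0,"az":0},{"dx":2,"dy":0.5,"dz":37.5,"ax":0,"ay":0,"az":0}]'
python3 -m inch '[{"dx":0,"dy":0,"dz":0,"ax":0,"ay":0,"az":0},{"dx":0,"dy":0,"dz":0,"ax":0,"ay":0,"az":0},{"dx":0,"dy":0,"dz":0,"ax":0,"ay":0,"az":0},{"dx":0,"dy":0,"dz":0,"ax":0,"ay":0,"az":0},{"dx":0,"dy":0,"dz":0,"ax":0,"ay":0,"az":0},{"dx":0,"dy":0,"dz":0,"ax":0,"ay":0,"az":0},{"dx":0,"dy":0,"dz":0,"ax":0,"ay":0,"az":0},{"dx":0,"dy":0,"dz":0,"ax":0,"ay":0,"az":0},{"dx":0,"dy":0,"dz":0,"ax":0,"ay":0,"az":0},{"dx":0,"dy":0,"dz":0,"ax":0,"ay":0,"az":0}]' 0.7 30
```

```text
time: 5.35
tool_pos: [0.6596, 0.0127, 0.123]
eef_rot: [3.141, 0.0, 1.57]
force: [-0.3, -0.4, -0.3]
grip_width: 0.0403
time: 6.6
tool_pos: [0.6596, 0.0127, 0.1231]
eef_rot: [3.141, 0.0, 1.57]
force: [-1.0, -1.1, 5.3]
grip_width: 0.0203
```

```bash
python3 -m inch '[{"dx":0,"dy":0,"dz":-1,"ax":0,"ay":0,"az":0},{"dx":0,"dy":0,"dz":-3,"ax":0,"ay":0,"az":0},{"dx":0,"dy":0,"dz":-6,"ax":0,"ay":0,"az":0},{"dx":0,"dy":0,"dz":-12,"ax":0,"ay":0,"az":0},{"dx":0,"dy":0,"dz":-20,"ax":0,"ay":0,"az":0},{"dx":0,"dy":0,"dz":-30,"ax":0,"ay":0,"az":0},{"dx":0,"dy":0,"dz":-42,"ax":0,"ay":0,"az":0},{"dx":0,"dy":0,"dz":-50,"ax":0,"ay":0,"az":0},{"dx":-10,"dy":-10,"dz":-55,"ax":0,"ay":0,"az":0},{"dx":-40,"dy":-40,"dz":-55,"ax":0,"ay":0,"az":0}]'
python3 -m inch '[{"dx":-40,"dy":-45,"dz":0,"ax":0,"ay":0,"az":0},{"dx":-80,"dy":-85,"dz":0,"ax":0,"ay":0,"az":0},{"dx":-115,"dy":-125,"dz":0,"ax":0,"ay":0,"az":0},{"dx":-135,"dy":-155,"dz":10,"ax":0,"ay":0,"az":0},{"dx":-142,"dy":-168,"dz":25,"ax":0,"ay":0,"az":0},{"dx":-142,"dy":-172,"dz":40,"ax":0,"ay":0,"az":0},{"dx":-142,"dy":-172,"dz":50,"ax":0,"ay":0,"az":0},{"dx":-142,"dy":-172,"dz":55,"ax":0,"ay":0,"az":0},{"dx":-142,"dy":-172,"dz":55,"ax":0,"ay":0,"az":0},{"dx":-142,"dy":-172,"dz":55,"ax":0,"ay":0,"az":0}]'
python3 - <<'E'
from h import *
s=monitor.sense();p=s["tool_pos"];print(p)
c=cams.camera("scene"); u=proj(c,p); print(u, u[0]-45,u[1]-40)
a=c["pixels"];U,V=int(u[0])-45,int(u[1])-40
A=cv2.resize(a[V:V+100,U:U+90],None,fx=4.4,fy=4.4,interpolation=cv2.INTER_CUBIC)
c=cams.camera("top"); u=proj(c,p); print(u); U,V=int(u[0])-45,int(u[1])-50
B=cv2.resize(c["pixels"][V:V+100,U:U+90],None,fx=4.4,fy=4.4,interpolation=cv2.INTER_CUBIC)
cv2.imwrite("pics/p3.png",np.hstack([A,B]))
c=c["pixels"]
E
```

```text
time: 7.85
tool_pos: [0.6194, -0.0273, 0.178]
eef_rot: [3.141, 0.0, 1.572]
force: [0.1, -1.3, -0.4]
grip_width: 0.0201
time: 9.1
tool_pos: [0.4477, -0.1691, 0.1231]
eef_rot: [3.141, 0.0, 1.57]
force: [0.6, 0.3, -0.2]
grip_width: 0.0203
[ 0.44772058 -0.1691343   0.12313031]
[369.44168949 187.091779  ] 324.4416894944277 147.09177900027663
[347.23433958 236.19123877]
```

View pics/p3.png

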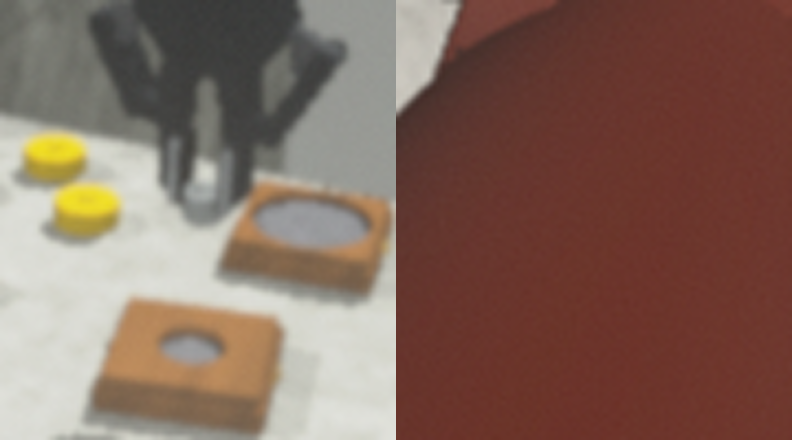

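The scene crop shows w50 held level between the fingertips, with its lower rim at crop (200,222). The case50 well is in the scene view at crop (193,347). Next I cross-check the well centres in the scene camera.

```bash
cat > wells.py <<'E'
from h import *
c=cams.camera("scene"); hsv=cv2.cvtColor(c["pixels"],cv2.COLOR_BGR2HSV)
m=cv2.inRange(hsv,(5,90,40),(20,255,255))
cs,hi=cv2.findContours(m,cv2.RETR_CCOMP,cv2.CHAIN_APPROX_NONE)
for i,k in enumerate(cs):
    if len(k)<18 or hi[0][i][3]<0: continue
    (x,y),(w,h),a=cv2.fitEllipse(k)
    p=onplane(c,(x,y),.022); print((round(x,1),round(y,1)),np.round([w,h,a],1),p.round(4), max(w,h)*np.linalg.norm(p-c["T"][:3,3])/369*1000)
E
python3 wells.py
```

```text
(600.4, 364.8) [ 5.9 10.7 13.7] [0.0015 0.0237 0.022 ] 21.170180699446522
(603.9, 359.4) [  5.7   8.2 129. ] [-0.004  0.01   0.022] 16.40465814101128
(623.5, 351.7) [  4.7   7.6 160.6] [-0.0313 -0.0205  0.022 ] 15.728454013908484
(607.6, 348.3) [ 7.3 14.4 86.7] [-0.0111 -0.0163  0.022 ] 29.66857788743608
(610.8, 343.2) [ 4.2 15.6 84.2] [-0.0166 -0.0302  0.022 ] 32.706546988887396
(626.2, 342.6) [ 4.9  6.6 73.9] [-0.0376 -0.043   0.022 ] 14.094968372777897
(597.2, 344.5) [ 7.8 12.2 15. ] [ 0.0021 -0.0173  0.022 ] 25.057886865761724
(627.5, 339.2) [  5.    9.5 101.3] [-0.0404 -0.052   0.022 ] 20.438904816946195
(611.0, 338.4) [ 5.5 11.  88.7] [-0.018  -0.0414  0.022 ] 23.253488474210105
(620.1, 338.5) [ 6.4  8.3 25.5] [-0.0304 -0.0482  0.022 ] 17.7448013121509
(632.3, 332.9) [  6.   14.2 171.5] [-0.049 -0.071  0.022] 31.160468354684944
(522.7, 331.3) [ 6.1  9.3 37.8] [0.1041 0.0095 0.022 ] 18.191201855574516
(367.0, 225.8) [ 8.7 15.7 94.3] [ 0.4461 -0.1649  0.022 ] 37.94465341132963
(297.8, 207.1) [ 9.8 18.1 88.2] [ 0.6397 -0.1631  0.022 ] 47.421569809037116
(603.6, 203.7) [ 9.  19.2 7
[... 2816 characters left out ...]
9 10.2 14. ] [ 3.1245 -7.3184  0.022 ] 231.89729024868734
(356.4, 22.3) [  5.2   6.5 137.6] [ 4.3346 -8.9009  0.022 ] 182.83883564720784
(365.5, 20.4) [  5.2   9.5 135.7] [ 4.5073 -9.9146  0.022 ] 291.2359315749033
(361.7, 15.8) [  5.4   6.2 132.4] [  6.0106 -13.1724   0.022 ] 252.4168355255083
(393.6, 13.8) [  7.5  11.  107.4] [  5.6299 -15.5665   0.022 ] 506.57197966744474
(378.0, 12.2) [ 6.5  7.1 77.9] [  7.0873 -17.616    0.022 ] 372.66466053839474
(356.0, 12.5) [ 4.9  7.  30.6] [  7.9486 -17.0369   0.022 ] 365.8243702741891
(368.5, 10.7) [ 7.5 10.3 86.3] [  8.7606 -20.558    0.022 ] 638.2678245293765
(386.4, 7.1) [ 3.8  8.1 50.2] [ 1.20283e+01 -3.24951e+01  2.20000e-02] 766.805789006873
```

Both views agree in x within 1.5 mm. They differ by 5 mm in y, where the scene view is weak (about 5 mm per pixel), so I trust the top view. Lowering.

```bash
python3 -m inch '[{"dx":0,"dy":-0.5,"dz":10,"ax":0,"ay":0,"az":0},{"dx":0,"dy":-0.5,"dz":24,"ax":0,"ay":0,"az":0},{"dx":0,"dy":-0.5,"dz":38,"ax":0,"ay":0,"az":0},{"dx":0,"dy":-0.5,"dz":52,"ax":0,"ay":0,"az":0},{"dx":0,"dy":-0.5,"dz":64,"ax":0,"ay":0,"az":0},{"dx":0,"dy":-0.5,"dz":72,"ax":0,"ay":0,"az":0},{"dx":0,"dy":-0.5,"dz":77,"ax":0,"ay":0,"az":0},{"dx":0,"dy":-0.5,"dz":80,"ax":0,"ay":0,"az":0},{"dx":0,"dy":-0.5,"dz":82,"ax":0,"ay":0,"az":0},{"dx":0,"dy":-0.5,"dz":82,"ax":0,"ay":0,"az":0}]'
python3 -m inch '[{"dx":0,"dy":0,"dz":0.3,"ax":0,"ay":0,"az":0},{"dx":0,"dy":0,"dz":0.6,"ax":0,"ay":0,"az":0},{"dx":0,"dy":0,"dz":0.9,"ax":0,"ay":0,"az":0},{"dx":0,"dy":0,"dz":1.2,"ax":0,"ay":0,"az":0},{"dx":0,"dy":0,"dz":1.5,"ax":0,"ay":0,"az":0},{"dx":0,"dy":0,"dz":1.8,"ax":0,"ay":0,"az":0},{"dx":0,"dy":0,"dz":2,"ax":0,"ay":0,"az":0},{"dx":0,"dy":0,"dz":2.2,"ax":0,"ay":0,"az":0},{"dx":0,"dy":0,"dz":2.4,"ax":0,"ay":0,"az":0},{"dx":0,"dy":0,"dz":2.4,"ax":0,"ay":0,"az":0}]'
python3 - <<'E'
from h import *
c=cams.camera("scene"); crop(c,327,175,80,70,8,"p4.png")
E
```

```text
time: 10.5
tool_pos: [0.4469, -0.1692, 0.0409]
eef_rot: [3.141, 0.0, 1.57]
force: [0.4, 0.4, -1.4]
grip_width: 0.0198
time: 11.75
tool_pos: [0.4468, -0.1691, 0.0384]
eef_rot: [-3.142, -0.0, 1.57]
force: [-0.1, -0.7, -0.5]
grip_width: 0.0201
```

View pics/p4.png

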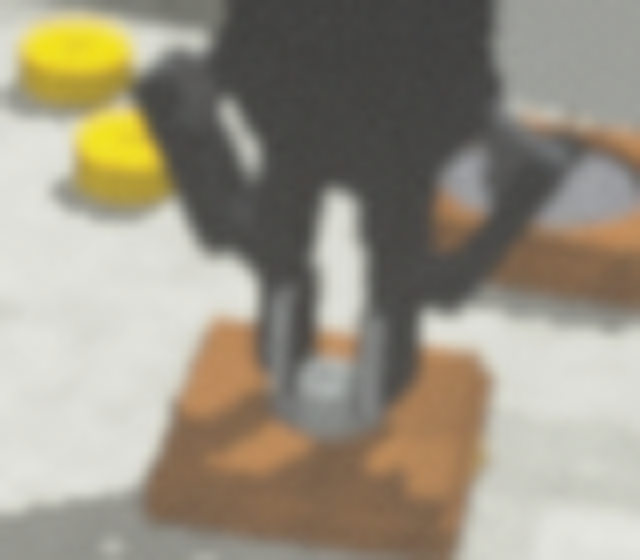

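w50 is inside the well (crop (330,410)), with no contact force yet. I continue in small steps.

```bash
python3 -m inch '[{"dx":0,"dy":0,"dz":0.2,"ax":0,"ay":0,"az":0},{"dx":0,"dy":0,"dz":0.3,"ax":0,"ay":0,"az":0},{"dx":0,"dy":0,"dz":0.4,"ax":0,"ay":0,"az":0},{"dx":0,"dy":0,"dz":0.5,"ax":0,"ay":0,"az":0},{"dx":0,"dy":0,"dz":0.6,"ax":0,"ay":0,"az":0},{"dx":0,"dy":0,"dz":0.7,"ax":0,"ay":0,"az":0},{"dx":0,"dy":0,"dz":0.8,"ax":0,"ay":0,"az":0},{"dx":0,"dy":0,"dz":0.8,"ax":0,"ay":0,"az":0},{"dx":0,"dy":0,"dz":0.8,"ax":0,"ay":0,"az":0},{"dx":0,"dy":0,"dz":0.8,"ax":0,"ay":0,"az":0}]'
```

```text
time: 13.05
tool_pos: [0.4469, -0.1692, 0.0379]
eef_rot: [3.141, 0.0, 1.57]
force: [-0.4, 1.2, 7.4]
grip_width: 0.02
```

Contact at 7.4 N at the expected height. Release, then rise straight and look.

```bash
python3 -m inch '[{"dx":0,"dy":0,"dz":-0.2,"ax":0,"ay":0,"az":0},{"dx":0,"dy":0,"dz":-0.2,"ax":0,"ay":0,"az":0},{"dx":0,"dy":0,"dz":-0.2,"ax":0,"ay":0,"az":0},{"dx":0,"dy":0,"dz":-0.2,"ax":0,"ay":0,"az":0},{"dx":0,"dy":0,"dz":-5,"ax":0,"ay":0,"az":0},{"dx":0,"dy":0,"dz":-20,"ax":0,"ay":0,"az":0},{"dx":0,"dy":0,"dz":-45,"ax":0,"ay":0,"az":0},{"dx":0,"dy":0,"dz":-80,"ax":0,"ay":0,"az":0},{"dx":0,"dy":0,"dz":-110,"ax":0,"ay":0,"az":0},{"dx":0,"dy":0,"dz":-120,"ax":0,"ay":0,"az":0}]' 0.1
python3 -m inch '[{"dx":-40,"dy":0,"dz":0,"ax":0,"ay":0,"az":0},{"dx":-90,"dy":0,"dz":0,"ax":0,"ay":0,"az":0},{"dx":-150,"dy":0,"dz":0,"ax":0,"ay":0,"az":0},{"dx":-190,"dy":0,"dz":0,"ax":0,"ay":0,"az":0},{"dx":-200,"dy":0,"dz":0,"ax":0,"ay":0,"az":0},{"dx":-200,"dy":0,"dz":0,"ax":0,"ay":0,"az":0},{"dx":-200,"dy":0,"dz":0,"ax":0,"ay":0,"az":0},{"dx":-200,"dy":0,"dz":0,"ax":0,"ay":0,"az":0},{"dx":-200,"dy":0,"dz":0,"ax":0,"ay":0,"az":0},{"dx":-200,"dy":0,"dz":0,"ax":0,"ay":0,"az":0}]'
python3 - <<'E'
from h import *
c=cams.camera("top"); a=c["pixels"]
A=cv2.resize(a[130:200,230:295],None,fx=7,fy=7,interpolation=cv2.INTER_CUBIC)
B=cv2.resize(a[220:270,325:365],None,fx=7,fy=7,interpolation=cv2.INTER_CUBIC)
B=cv2.copyMakeBorder(B,0,A.shape[0]-B.shape[0],0,0,cv2.BORDER_CONSTANT)
cv2.imwrite("pics/p5.png",np.hstack([A,B]))
E
```

```text
time: 14.3
tool_pos: [0.4477, -0.1696, 0.1594]
eef_rot: [3.139, 0.001, 1.57]
force: [-0.3, -0.5, -0.7]
grip_width: 0.0385
time: 15.55
tool_pos: [0.4468, -0.3688, 0.1577]
eef_rot: [3.141, 0.0, 1.57]
force: [-0.5, 1.0, 0.2]
grip_width: 0.0386
```

View pics/p5.png

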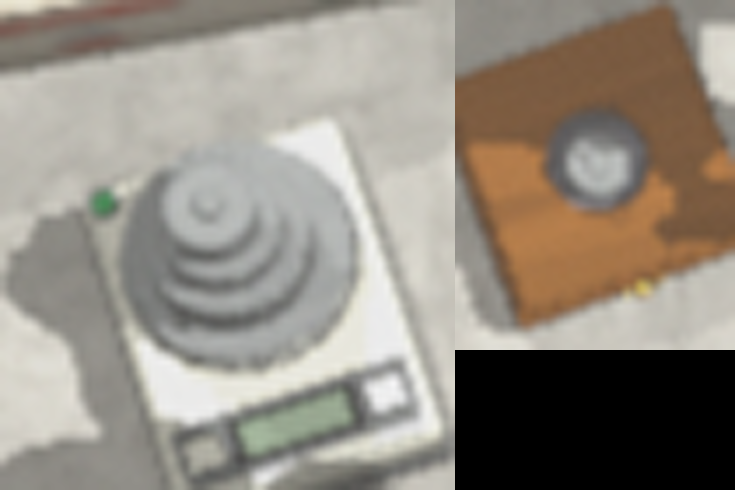

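w50 sits in its well at crop (597,163), and its side walls are visible all round. w100's top is centred at about crop (209,206), with the boss clear.

```bash
python3 - <<'E'
from h import *
c=cams.camera("top")
print("w50 vs well",onplane(c,(344.9,242.9),.0328)-onplane(c,(344.8,242.4),.022))
print("w100",onplane(c,(259.4,159),.1011))
E
```

```text
w50 vs well [-0.00260884  0.00078611  0.0108    ]
w100 [0.65900969 0.01174686 0.1011    ]
```

```bash
python3 -m inch '[{"dx":25,"dy":14,"dz":0,"ax":0,"ay":0,"az":0},{"dx":75,"dy":42,"dz":0,"ax":0,"ay":0,"az":0},{"dx":128,"dy":71,"dz":0,"ax":0,"ay":0,"az":0},{"dx":181,"dy":101,"dz":0,"ax":0,"ay":0,"az":0},{"dx":235,"dy":131,"dz":0,"ax":0,"ay":0,"az":0},{"dx":288,"dy":160,"dz":0,"ax":0,"ay":0,"az":0},{"dx":335,"dy":187,"dz":0,"ax":0,"ay":0,"az":0},{"dx":367,"dy":205,"dz":0,"ax":0,"ay":0,"az":0},{"dx":380.5,"dy":212,"dz":0,"ax":0,"ay":0,"az":0},{"dx":380.5,"dy":212,"dz":0,"ax":0,"ay":0,"az":0}]' -0.1
python3 -m inch '[{"dx":0,"dy":0,"dz":2,"ax":0,"ay":0,"az":0},{"dx":0,"dy":0,"dz":10,"ax":0,"ay":0,"az":0},{"dx":0,"dy":0,"dz":18,"ax":0,"ay":0,"az":0},{"dx":0,"dy":0,"dz":26,"ax":0,"ay":0,"az":0},{"dx":0,"dy":0,"dz":34,"ax":0,"ay":0,"az":0},{"dx":0,"dy":0,"dz":42,"ax":0,"ay":0,"az":0},{"dx":0,"dy":0,"dz":48,"ax":0,"ay":0,"az":0},{"dx":0,"dy":0,"dz":52,"ax":0,"ay":0,"az":0},{"dx":0,"dy":0,"dz":52,"ax":0,"ay":0,"az":0},{"dx":0,"dy":0,"dz":52,"ax":0,"ay":0,"az":0}]'
python3 -m inch '[{"dx":0,"dy":0,"dz":0,"ax":0,"ay":0,"az":0},{"dx":0,"dy":0,"dz":0,"ax":0,"ay":0,"az":0},{"dx":0,"dy":0,"dz":0,"ax":0,"ay":0,"az":0},{"dx":0,"dy":0,"dz":0,"ax":0,"ay":0,"az":0},{"dx":0,"dy":0,"dz":0,"ax":0,"ay":0,"az":0},{"dx":0,"dy":0,"dz":0,"ax":0,"ay":0,"az":0},{"dx":0,"dy":0,"dz":0,"ax":0,"ay":0,"az":0},{"dx":0,"dy":0,"dz":0,"ax":0,"ay":0,"az":0},{"dx":0,"dy":0,"dz":0,"ax":0,"ay":0,"az":0},{"dx":0,"dy":0,"dz":0,"ax":0,"ay":0,"az":0}]' 0.5 30
```

```text
time: 16.9
tool_pos: [0.6589, 0.0114, 0.1573]
eef_rot: [-3.141, 0.0, 1.571]
force: [-0.4, -0.5, 0.0]
grip_width: 0.0469
time: 18.15
tool_pos: [0.6592, 0.0112, 0.1059]
eef_rot: [3.141, 0.0, 1.57]
force: [-0.2, 0.1, -0.1]
grip_width: 0.0466
time: 19.4
tool_pos: [0.6594, 0.0112, 0.1062]
eef_rot: [3.14, 0.0, 1.57]
force: [-0.4, 0.1, 5.6]
grip_width: 0.0304
```

```bash
python3 -m inch '[{"dx":0,"dy":0,"dz":-1,"ax":0,"ay":0,"az":0},{"dx":0,"dy":0,"dz":-3,"ax":0,"ay":0,"az":0},{"dx":0,"dy":0,"dz":-7,"ax":0,"ay":0,"az":0},{"dx":0,"dy":0,"dz":-13,"ax":0,"ay":0,"az":0},{"dx":0,"dy":0,"dz":-21,"ax":0,"ay":0,"az":0},{"dx":0,"dy":0,"dz":-31,"ax":0,"ay":0,"az":0},{"dx":0,"dy":0,"dz":-40,"ax":0,"ay":0,"az":0},{"dx":-15,"dy":0,"dz":-40,"ax":0,"ay":0,"az":0},{"dx":-40,"dy":-4,"dz":-40,"ax":0,"ay":0,"az":0},{"dx":-75,"dy":-8,"dz":-40,"ax":0,"ay":0,"az":0}]'
python3 -m inch '[{"dx":-40,"dy":-4,"dz":0,"ax":0,"ay":0,"az":0},{"dx":-75,"dy":-8,"dz":0,"ax":0,"ay":0,"az":0},{"dx":-98,"dy":-11,"dz":10,"ax":0,"ay":0,"az":0},{"dx":-104,"dy":-11,"dz":25,"ax":0,"ay":0,"az":0},{"dx":-104,"dy":-11,"dz":45,"ax":0,"ay":0,"az":0},{"dx":-104,"dy":-11,"dz":60,"ax":0,"ay":0,"az":0},{"dx":-104,"dy":-11,"dz":70,"ax":0,"ay":0,"az":0},{"dx":-104,"dy":-11,"dz":75,"ax":0,"ay":0,"az":0},{"dx":-104,"dy":-11,"dz":75,"ax":0,"ay":0,"az":0},{"dx":-104,"dy":-11,"dz":75,"ax":0,"ay":0,"az":0}]'
python3 - <<'E'
from h import *
s=monitor.sense();p=s["tool_pos"]
c=cams.camera("scene");u=proj(c,p);print(p,u); crop(c,int(u[0])-45,int(u[1])-40,90,70,8,"p6.png")
E
```

```text
time: 20.65
tool_pos: [0.6506, -0.0649, 0.1453]
eef_rot: [-3.141, 0.0, 1.571]
force: [0.8, -0.8, -1.2]
grip_width: 0.0303
time: 21.9
tool_pos: [0.6403, -0.1679, 0.0712]
eef_rot: [3.141, 0.0, 1.57]
force: [0.7, 0.3, -0.7]
grip_width: 0.0304
[ 0.64025315 -0.16787598  0.07121442] [297.9612543  189.57708704]
```

View pics/p6.png

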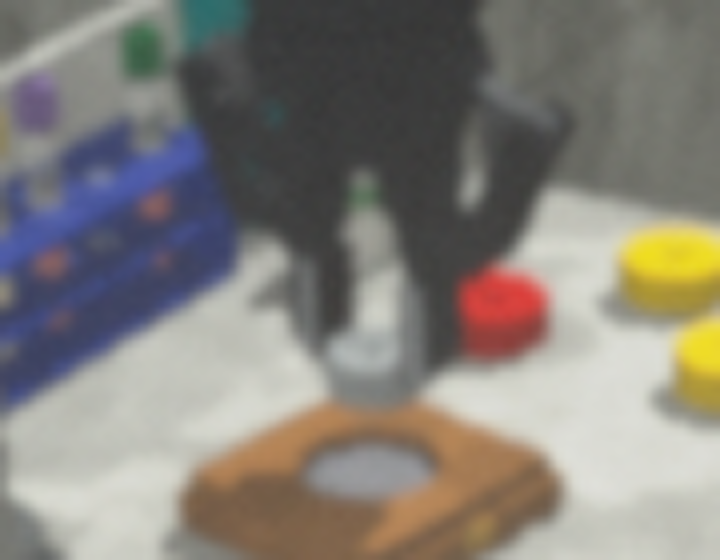

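w100 is held level, centred over the case100 well (crop column 372 against 370). Lowering.

```bash
python3 -m inch '[{"dx":0,"dy":0,"dz":6,"ax":0,"ay":0,"az":0},{"dx":0,"dy":0,"dz":13,"ax":0,"ay":0,"az":0},{"dx":0,"dy":0,"dz":20,"ax":0,"ay":0,"az":0},{"dx":0,"dy":0,"dz":25,"ax":0,"ay":0,"az":0},{"dx":0,"dy":0,"dz":29,"ax":0,"ay":0,"az":0},{"dx":0,"dy":0,"dz":31,"ax":0,"ay":0,"az":0},{"dx":0,"dy":0,"dz":32,"ax":0,"ay":0,"az":0},{"dx":0,"dy":0,"dz":32.8,"ax":0,"ay":0,"az":0},{"dx":0,"dy":0,"dz":33.3,"ax":0,"ay":0,"az":0},{"dx":0,"dy":0,"dz":33.5,"ax":0,"ay":0,"az":0}]'
python3 -m inch '[{"dx":0,"dy":0,"dz":0.2,"ax":0,"ay":0,"az":0},{"dx":0,"dy":0,"dz":0.4,"ax":0,"ay":0,"az":0},{"dx":0,"dy":0,"dz":0.6,"ax":0,"ay":0,"az":0},{"dx":0,"dy":0,"dz":0.7,"ax":0,"ay":0,"az":0},{"dx":0,"dy":0,"dz":0.8,"ax":0,"ay":0,"az":0},{"dx":0,"dy":0,"dz":0.9,"ax":0,"ay":0,"az":0},{"dx":0,"dy":0,"dz":1,"ax":0,"ay":0,"az":0},{"dx":0,"dy":0,"dz":1,"ax":0,"ay":0,"az":0},{"dx":0,"dy":0,"dz":1,"ax":0,"ay":0,"az":0},{"dx":0,"dy":0,"dz":1,"ax":0,"ay":0,"az":0}]'
```

```text
time: 23.2
tool_pos: [0.6399, -0.1678, 0.0372]
eef_rot: [3.141, 0.0, 1.57]
force: [-0.5, -0.2, -0.4]
grip_width: 0.03
time: 24.45
tool_pos: [0.64, -0.1678, 0.0369]
eef_rot: [3.141, 0.0, 1.57]
force: [-2.2, 1.3, 8.4]
grip_width: 0.0303
```

```bash
python3 -m inch '[{"dx":0,"dy":0,"dz":-0.3,"ax":0,"ay":0,"az":0},{"dx":0,"dy":0,"dz":-0.3,"ax":0,"ay":0,"az":0},{"dx":0,"dy":0,"dz":-0.3,"ax":0,"ay":0,"az":0},{"dx":0,"dy":0,"dz":-0.3,"ax":0,"ay":0,"az":0},{"dx":0,"dy":0,"dz":-5,"ax":0,"ay":0,"az":0},{"dx":0,"dy":0,"dz":-20,"ax":0,"ay":0,"az":0},{"dx":0,"dy":0,"dz":-45,"ax":0,"ay":0,"az":0},{"dx":0,"dy":0,"dz":-80,"ax":0,"ay":0,"az":0},{"dx":0,"dy":0,"dz":-110,"ax":0,"ay":0,"az":0},{"dx":0,"dy":0,"dz":-120,"ax":0,"ay":0,"az":0}]' -0.1
python3 -m inch '[{"dx":-30,"dy":-25,"dz":0,"ax":0,"ay":0,"az":0},{"dx":-70,"dy":-65,"dz":0,"ax":0,"ay":0,"az":0},{"dx":-115,"dy":-105,"dz":0,"ax":0,"ay":0,"az":0},{"dx":-160,"dy":-145,"dz":0,"ax":0,"ay":0,"az":0},{"dx":-190,"dy":-180,"dz":0,"ax":0,"ay":0,"az":0},{"dx":-200,"dy":-193,"dz":0,"ax":0,"ay":0,"az":0},{"dx":-200,"dy":-193,"dz":0,"ax":0,"ay":0,"az":0},{"dx":-200,"dy":-193,"dz":0,"ax":0,"ay":0,"az":0},{"dx":-200,"dy":-193,"dz":0,"ax":0,"ay":0,"az":0},{"dx":-200,"dy":-193,"dz":0,"ax":0,"ay":0,"az":0}]'
python3 - <<'E'
from h import *
c=cams.camera("top"); a=c["pixels"]
A=cv2.resize(a[130:200,230:295],None,fx=7,fy=7,interpolation=cv2.INTER_CUBIC)
B=cv2.resize(a[145:195,312:356],None,fx=7,fy=7,interpolation=cv2.INTER_CUBIC)
B=cv2.copyMakeBorder(B,0,A.shape[0]-B.shape[0],0,0,cv2.BORDER_CONSTANT)
cv2.imwrite("pics/p7.png",np.hstack([A,B]))
E
```

```text
time: 25.7
tool_pos: [0.6411, -0.1682, 0.1591]
eef_rot: [3.138, 0.001, 1.57]
force: [-0.5, -0.3, 0.2]
grip_width: 0.0469
time: 26.95
tool_pos: [0.4473, -0.367, 0.156]
eef_rot: [3.142, -0.0, 1.571]
force: [-0.5, -0.0, -0.7]
grip_width: 0.0467
```

View pics/p7.png

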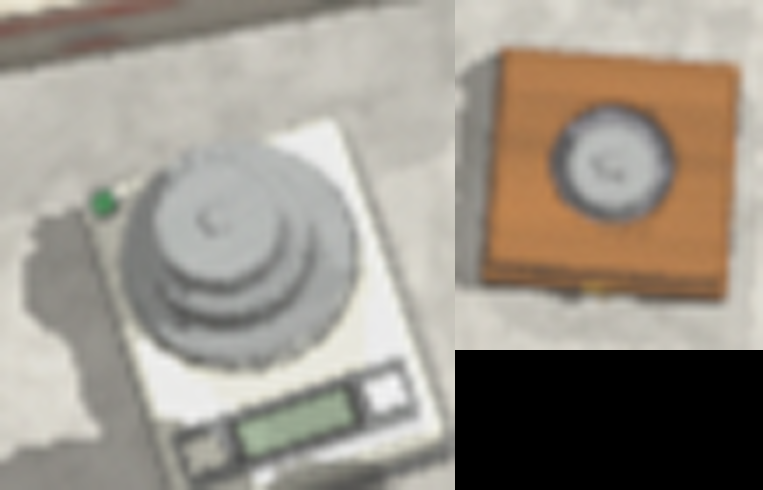

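w100 sits centred in its well (crop (613,165)). w200's top is centred at crop (218,221), the next grasp.

```bash
python3 - <<'E'
from h import *
c=cams.camera("top")
print(onplane(c,(260.7,161.1),.0853))
E
python3 -m inch '[{"dx":25,"dy":14,"dz":0,"ax":0,"ay":0,"az":0},{"dx":75,"dy":42,"dz":0,"ax":0,"ay":0,"az":0},{"dx":128,"dy":71,"dz":0,"ax":0,"ay":0,"az":0},{"dx":181,"dy":101,"dz":0,"ax":0,"ay":0,"az":0},{"dx":235,"dy":131,"dz":0,"ax":0,"ay":0,"az":0},{"dx":288,"dy":160,"dz":0,"ax":0,"ay":0,"az":0},{"dx":335,"dy":187,"dz":0,"ax":0,"ay":0,"az":0},{"dx":367,"dy":205,"dz":0,"ax":0,"ay":0,"az":0},{"dx":378,"dy":212,"dz":0,"ax":0,"ay":0,"az":0},{"dx":378,"dy":212,"dz":0,"ax":0,"ay":0,"az":0}]' -0.4
```

```text
[0.65926125 0.01094581 0.0853    ]
time: 28.3
tool_pos: [0.659, 0.0104, 0.1558]
eef_rot: [-3.141, 0.0, 1.571]
force: [-0.2, -0.2, 0.2]
grip_width: 0.06
```

```bash
python3 -m inch '[{"dx":0.5,"dy":0,"dz":6,"ax":0,"ay":0,"az":0},{"dx":0.5,"dy":0,"dz":18,"ax":0,"ay":0,"az":0},{"dx":0.5,"dy":0,"dz":30,"ax":0,"ay":0,"az":0},{"dx":0.5,"dy":0,"dz":42,"ax":0,"ay":0,"az":0},{"dx":0.5,"dy":0,"dz":52,"ax":0,"ay":0,"az":0},{"dx":0.5,"dy":0,"dz":60,"ax":0,"ay":0,"az":0},{"dx":0.5,"dy":0,"dz":65,"ax":0,"ay":0,"az":0},{"dx":0.5,"dy":0,"dz":68,"ax":0,"ay":0,"az":0},{"dx":0.5,"dy":0,"dz":68,"ax":0,"ay":0,"az":0},{"dx":0.5,"dy":0,"dz":68,"ax":0,"ay":0,"az":0}]'
python3 -m inch '[{"dx":0,"dy":0,"dz":0,"ax":0,"ay":0,"az":0},{"dx":0,"dy":0,"dz":0,"ax":0,"ay":0,"az":0},{"dx":0,"dy":0,"dz":0,"ax":0,"ay":0,"az":0},{"dx":0,"dy":0,"dz":0,"ax":0,"ay":0,"az":0},{"dx":0,"dy":0,"dz":0,"ax":0,"ay":0,"az":0},{"dx":0,"dy":0,"dz":0,"ax":0,"ay":0,"az":0},{"dx":0,"dy":0,"dz":0,"ax":0,"ay":0,"az":0},{"dx":0,"dy":0,"dz":0,"ax":0,"ay":0,"az":0},{"dx":0,"dy":0,"dz":0,"ax":0,"ay":0,"az":0},{"dx":0,"dy":0,"dz":0,"ax":0,"ay":0,"az":0}]' 0.2 40
```

```text
time: 29.55
tool_pos: [0.6592, 0.0107, 0.0884]
eef_rot: [3.141, 0.0, 1.57]
force: [0.9, -0.7, -0.4]
grip_width: 0.0596
time: 30.8
tool_pos: [0.6599, 0.0106, 0.0889]
eef_rot: [3.14, 0.0, 1.57]
force: [1.3, 0.6, 6.3]
grip_width: 0.0422
```

```bash
python3 -m inch '[{"dx":0,"dy":0,"dz":-1,"ax":0,"ay":0,"az":0},{"dx":0,"dy":0,"dz":-3,"ax":0,"ay":0,"az":0},{"dx":0,"dy":0,"dz":-7,"ax":0,"ay":0,"az":0},{"dx":0,"dy":0,"dz":-13,"ax":0,"ay":0,"az":0},{"dx":0,"dy":0,"dz":-21,"ax":0,"ay":0,"az":0},{"dx":0,"dy":0,"dz":-31,"ax":0,"ay":0,"az":0},{"dx":0,"dy":0,"dz":-40,"ax":0,"ay":0,"az":0},{"dx":0,"dy":-15,"dz":-45,"ax":0,"ay":0,"az":0},{"dx":-2,"dy":-40,"dz":-45,"ax":0,"ay":0,"az":0},{"dx":-4,"dy":-75,"dz":-45,"ax":0,"ay":0,"az":0}]'
python3 -m inch '[{"dx":-2,"dy":-35,"dz":0,"ax":0,"ay":0,"az":0},{"dx":-4,"dy":-75,"dz":0,"ax":0,"ay":0,"az":0},{"dx":-6,"dy":-115,"dz":0,"ax":0,"ay":0,"az":0},{"dx":-7,"dy":-140,"dz":5,"ax":0,"ay":0,"az":0},{"dx":-7,"dy":-152,"dz":20,"ax":0,"ay":0,"az":0},{"dx":-7,"dy":-152,"dz":40,"ax":0,"ay":0,"az":0},{"dx":-7,"dy":-152,"dz":55,"ax":0,"ay":0,"az":0},{"dx":-7,"dy":-152,"dz":63,"ax":0,"ay":0,"az":0},{"dx":-7,"dy":-152,"dz":65,"ax":0,"ay":0,"az":0},{"dx":-7,"dy":-152,"dz":65,"ax":0,"ay":0,"az":0}]'
python3 - <<'E'
from h import *
s=monitor.sense();p=s["tool_pos"]
c=cams.camera("scene");u=proj(c,p);print(p,u); crop(c,int(u[0])-45,int(u[1])-40,90,85,7,"p8.png")
E
python3 wells.py | grep -E " 0.4[0-9]{2,3} +-?0.0"
```

```text
time: 32.05
tool_pos: [0.5839, 0.0066, 0.1336]
eef_rot: [3.14, 0.0, 1.57]
force: [0.7, -0.8, -1.8]
grip_width: 0.0416
time: 33.3
tool_pos: [0.4323, -0.0001, 0.0685]
eef_rot: [3.141, 0.0, 1.57]
force: [0.7, 0.4, -2.5]
grip_width: 0.0418
[ 4.32292975e-01 -1.30935150e-04  6.84811312e-02] [342.71445707 247.36015115]
```

View pics/p8.png

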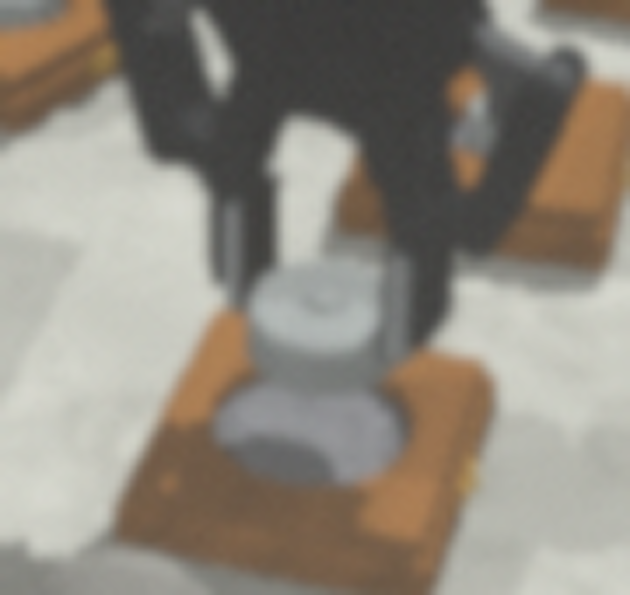

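w200 is held level above the case200 well, whose centre is at crop (311,432). I check the offset before lowering.

```bash
python3 - <<'E'
from h import *
c=cams.camera("scene"); print(onplane(c,(341.1,268.2),.022), proj(c,(.433,0,.022)))
# w200 top centre in scene: crop (316,308)
print(onplane(c,(297+316.5/7-.5,207+308.5/7-.5),.0685-.0204+.0168))
E
```

```text
[0.43141508 0.00677465 0.022     ] [341.85940208 266.07745655]
[0.43147706 0.00589003 0.0649    ]
```

In the same view, weight and well agree within 1 mm. Lowering.

```bash
python3 -m inch '[{"dx":0,"dy":0,"dz":6,"ax":0,"ay":0,"az":0},{"dx":0,"dy":0,"dz":13,"ax":0,"ay":0,"az":0},{"dx":0,"dy":0,"dz":19,"ax":0,"ay":0,"az":0},{"dx":0,"dy":0,"dz":24,"ax":0,"ay":0,"az":0},{"dx":0,"dy":0,"dz":27,"ax":0,"ay":0,"az":0},{"dx":0,"dy":0,"dz":29,"ax":0,"ay":0,"az":0},{"dx":0,"dy":0,"dz":30,"ax":0,"ay":0,"az":0},{"dx":0,"dy":0,"dz":30.8,"ax":0,"ay":0,"az":0},{"dx":0,"dy":0,"dz":31.2,"ax":0,"ay":0,"az":0},{"dx":0,"dy":0,"dz":31.2,"ax":0,"ay":0,"az":0}]'
python3 -m inch '[{"dx":0,"dy":0,"dz":0.2,"ax":0,"ay":0,"az":0},{"dx":0,"dy":0,"dz":0.4,"ax":0,"ay":0,"az":0},{"dx":0,"dy":0,"dz":0.6,"ax":0,"ay":0,"az":0},{"dx":0,"dy":0,"dz":0.7,"ax":0,"ay":0,"az":0},{"dx":0,"dy":0,"dz":0.8,"ax":0,"ay":0,"az":0},{"dx":0,"dy":0,"dz":0.9,"ax":0,"ay":0,"az":0},{"dx":0,"dy":0,"dz":1,"ax":0,"ay":0,"az":0},{"dx":0,"dy":0,"dz":1,"ax":0,"ay":0,"az":0},{"dx":0,"dy":0,"dz":1,"ax":0,"ay":0,"az":0},{"dx":0,"dy":0,"dz":1,"ax":0,"ay":0,"az":0}]'
```

```text
time: 34.7
tool_pos: [0.432, -0.0001, 0.037]
eef_rot: [3.141, 0.0, 1.57]
force: [0.9, -0.0, -1.8]
grip_width: 0.042
time: 35.95
tool_pos: [0.432, -0.0001, 0.0364]
eef_rot: [3.141, 0.0, 1.57]
force: [-3.2, 0.6, 10.2]
grip_width: 0.0419
```

Contact at exactly the predicted height. Release, rise and back off.

```bash
python3 -m inch '[{"dx":0,"dy":0,"dz":-0.4,"ax":0,"ay":0,"az":0},{"dx":0,"dy":0,"dz":-0.4,"ax":0,"ay":0,"az":0},{"dx":0,"dy":0,"dz":-0.4,"ax":0,"ay":0,"az":0},{"dx":0,"dy":0,"dz":-0.4,"ax":0,"ay":0,"az":0},{"dx":0,"dy":0,"dz":-5,"ax":0,"ay":0,"az":0},{"dx":0,"dy":0,"dz":-20,"ax":0,"ay":0,"az":0},{"dx":0,"dy":0,"dz":-45,"ax":0,"ay":0,"az":0},{"dx":0,"dy":0,"dz":-80,"ax":0,"ay":0,"az":0},{"dx":0,"dy":0,"dz":-110,"ax":0,"ay":0,"az":0},{"dx":0,"dy":0,"dz":-120,"ax":0,"ay":0,"az":0}]' -0.35
python3 -m inch '[{"dx":-30,"dy":0,"dz":0,"ax":0,"ay":0,"az":0},{"dx":-80,"dy":0,"dz":0,"ax":0,"ay":0,"az":0},{"dx":-135,"dy":0,"dz":0,"ax":0,"ay":0,"az":0},{"dx":-190,"dy":0,"dz":0,"ax":0,"ay":0,"az":0},{"dx":-240,"dy":0,"dz":0,"ax":0,"ay":0,"az":0},{"dx":-275,"dy":0,"dz":0,"ax":0,"ay":0,"az":0},{"dx":-290,"dy":0,"dz":0,"ax":0,"ay":0,"az":0},{"dx":-290,"dy":0,"dz":0,"ax":0,"ay":0,"az":0},{"dx":-290,"dy":0,"dz":0,"ax":0,"ay":0,"az":0},{"dx":-290,"dy":0,"dz":0,"ax":0,"ay":0,"az":0}]' -0.9
python3 - <<'E'
from h import *
c=cams.camera("top"); a=c["pixels"]
A=cv2.resize(a[130:200,230:295],None,fx=7,fy=7,interpolation=cv2.INTER_CUBIC)
B=cv2.resize(a[232:282,255:300],None,fx=7,fy=7,interpolation=cv2.INTER_CUBIC)
B=cv2.copyMakeBorder(B,0,A.shape[0]-B.shape[0],0,0,cv2.BORDER_CONSTANT)
cv2.imwrite("pics/p9.png",np.hstack([A,B]))
E
```

```text
time: 37.2
tool_pos: [0.4329, -0.0002, 0.1577]
eef_rot: [3.139, 0.0, 1.57]
force: [0.6, 1.0, -0.1]
grip_width: 0.0575
time: 38.45
tool_pos: [0.4318, -0.2889, 0.1559]
eef_rot: [-3.141, -0.0, 1.571]
force: [1.1, 0.1, 0.3]
grip_width: 0.0814
```

View pics/p9.png

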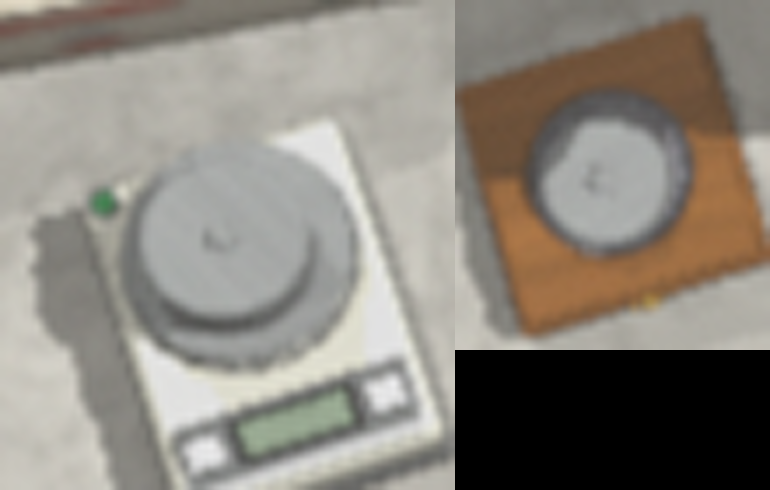

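w200 lies inside its well with the wall visible all round (crop (605,180)). w500's top is centred at crop (224,238).

```bash
python3 - <<'E'
from h import *
c=cams.camera("top")
print(onplane(c,(261.5,163.6),.0685))
print(onplane(c,(255+(606.5-455)/7-.5,232+180.5/7-.5),.0328)-onplane(c,(276.7,256.2),.022))
E
python3 -m inch '[{"dx":20,"dy":15,"dz":0,"ax":0,"ay":0,"az":0},{"dx":60,"dy":46,"dz":0,"ax":0,"ay":0,"az":0},{"dx":105,"dy":80,"dz":0,"ax":0,"ay":0,"az":0},{"dx":150,"dy":114,"dz":0,"ax":0,"ay":0,"az":0},{"dx":195,"dy":148,"dz":0,"ax":0,"ay":0,"az":0},{"dx":240,"dy":183,"dz":0,"ax":0,"ay":0,"az":0},{"dx":275,"dy":209,"dz":0,"ax":0,"ay":0,"az":0},{"dx":295,"dy":224,"dz":0,"ax":0,"ay":0,"az":0},{"dx":299,"dy":227,"dz":0,"ax":0,"ay":0,"az":0},{"dx":299,"dy":227,"dz":0,"ax":0,"ay":0,"az":0}]'
```

```text
[0.65880061 0.0114778  0.0685    ]
[-0.00365029  0.00052834  0.0108    ]
time: 39.8
tool_pos: [0.6586, 0.0087, 0.1558]
eef_rot: [-3.141, 0.0, 1.57]
force: [-0.0, -0.2, 0.1]
grip_width: 0.0815
```

```bash
python3 -m inch '[{"dx":2.5,"dy":0,"dz":8,"ax":0,"ay":0,"az":0},{"dx":2.5,"dy":0,"dz":24,"ax":0,"ay":0,"az":0},{"dx":2.5,"dy":0,"dz":40,"ax":0,"ay":0,"az":0},{"dx":2.5,"dy":0,"dz":56,"ax":0,"ay":0,"az":0},{"dx":2.5,"dy":0,"dz":70,"ax":0,"ay":0,"az":0},{"dx":2.5,"dy":0,"dz":80,"ax":0,"ay":0,"az":0},{"dx":2.5,"dy":0,"dz":86,"ax":0,"ay":0,"az":0},{"dx":2.5,"dy":0,"dz":89,"ax":0,"ay":0,"az":0},{"dx":2.5,"dy":0,"dz":90.5,"ax":0,"ay":0,"az":0},{"dx":2.5,"dy":0,"dz":90.5,"ax":0,"ay":0,"az":0}]'
python3 -m inch '[{"dx":0,"dy":0,"dz":0,"ax":0,"ay":0,"az":0},{"dx":0,"dy":0,"dz":0,"ax":0,"ay":0,"az":0},{"dx":0,"dy":0,"dz":0,"ax":0,"ay":0,"az":0},{"dx":0,"dy":0,"dz":0,"ax":0,"ay":0,"az":0},{"dx":0,"dy":0,"dz":0,"ax":0,"ay":0,"az":0},{"dx":0,"dy":0,"dz":0,"ax":0,"ay":0,"az":0},{"dx":0,"dy":0,"dz":0,"ax":0,"ay":0,"az":0},{"dx":0,"dy":0,"dz":0,"ax":0,"ay":0,"az":0},{"dx":0,"dy":0,"dz":0,"ax":0,"ay":0,"az":0},{"dx":0,"dy":0,"dz":0,"ax":0,"ay":0,"az":0}]' -0.15 60
```

```text
time: 41.05
tool_pos: [0.6592, 0.0112, 0.0657]
eef_rot: [3.141, 0.0, 1.57]
force: [0.6, 0.1, 0.7]
grip_width: 0.0813
time: 42.3
tool_pos: [0.66, 0.0111, 0.0667]
eef_rot: [3.139, 0.0, 1.57]
force: [-0.2, -0.3, 7.5]
grip_width: 0.0578
```

```bash
python3 -m inch '[{"dx":0,"dy":0,"dz":-1,"ax":0,"ay":0,"az":0},{"dx":0,"dy":0,"dz":-3,"ax":0,"ay":0,"az":0},{"dx":0,"dy":0,"dz":-7,"ax":0,"ay":0,"az":0},{"dx":0,"dy":0,"dz":-13,"ax":0,"ay":0,"az":0},{"dx":0,"dy":0,"dz":-21,"ax":0,"ay":0,"az":0},{"dx":0,"dy":0,"dz":-31,"ax":0,"ay":0,"az":0},{"dx":0,"dy":0,"dz":-43,"ax":0,"ay":0,"az":0},{"dx":0,"dy":0,"dz":-55,"ax":0,"ay":0,"az":0},{"dx":0,"dy":0,"dz":-60,"ax":0,"ay":0,"az":0},{"dx":0,"dy":0,"dz":-60,"ax":0,"ay":0,"az":0}]'
python3 -m inch '[{"dx":-12,"dy":-8,"dz":0,"ax":0,"ay":0,"az":0},{"dx":-40,"dy":-25,"dz":0,"ax":0,"ay":0,"az":0},{"dx":-80,"dy":-51,"dz":0,"ax":0,"ay":0,"az":0},{"dx":-120,"dy":-76,"dz":0,"ax":0,"ay":0,"az":0},{"dx":-160,"dy":-102,"dz":0,"ax":0,"ay":0,"az":0},{"dx":-200,"dy":-127,"dz":0,"ax":0,"ay":0,"az":0},{"dx":-240,"dy":-153,"dz":0,"ax":0,"ay":0,"az":0},{"dx":-280,"dy":-178,"dz":0,"ax":0,"ay":0,"az":0},{"dx":-310,"dy":-197,"dz":0,"ax":0,"ay":0,"az":0},{"dx":-330,"dy":-210,"dz":0,"ax":0,"ay":0,"az":0}]'
python3 -m inch '[{"dx":-14,"dy":-9,"dz":0,"ax":0,"ay":0,"az":0},{"dx":-21,"dy":-13,"dz":4,"ax":0,"ay":0,"az":0},{"dx":-21,"dy":-13,"dz":14,"ax":0,"ay":0,"az":0},{"dx":-21,"dy":-13,"dz":26,"ax":0,"ay":0,"az":0},{"dx":-21,"dy":-13,"dz":38,"ax":0,"ay":0,"az":0},{"dx":-21,"dy":-13,"dz":48,"ax":0,"ay":0,"az":0},{"dx":-21,"dy":-13,"dz":54,"ax":0,"ay":0,"az":0},{"dx":-21,"dy":-13,"dz":55,"ax":0,"ay":0,"az":0},{"dx":-21,"dy":-13,"dz":55,"ax":0,"ay":0,"az":0},{"dx":-21,"dy":-13,"dz":55,"ax":0,"ay":0,"az":0}]'
python3 - <<'E'
from h import *
s=monitor.sense();p=s["tool_pos"]
c=cams.camera("scene");u=proj(c,p);print(p,u); crop(c,int(u[0])-45,int(u[1])-40,90,85,7,"p10.png"); print(proj(c,[.4365,-.3400,.022]))
E
```

```text
time: 43.55
tool_pos: [0.6592, 0.0112, 0.1259]
eef_rot: [3.141, 0.0, 1.57]
force: [0.3, -0.0, -5.5]
grip_width: 0.0573
time: 44.8
tool_pos: [0.4466, -0.3202, 0.1251]
eef_rot: [-3.141, -0.0, 1.568]
force: [0.0, -0.9, -5.2]
grip_width: 0.0576
time: 46.05
tool_pos: [0.4359, -0.3399, 0.0708]
eef_rot: [3.141, 0.001, 1.57]
force: [0.3, 0.1, -5.6]
grip_width: 0.0576
[ 0.435899   -0.33985699  0.07079198] [396.59340457 180.4020897 ]
[394.80791647 196.39559915]
```

View pics/p10.png

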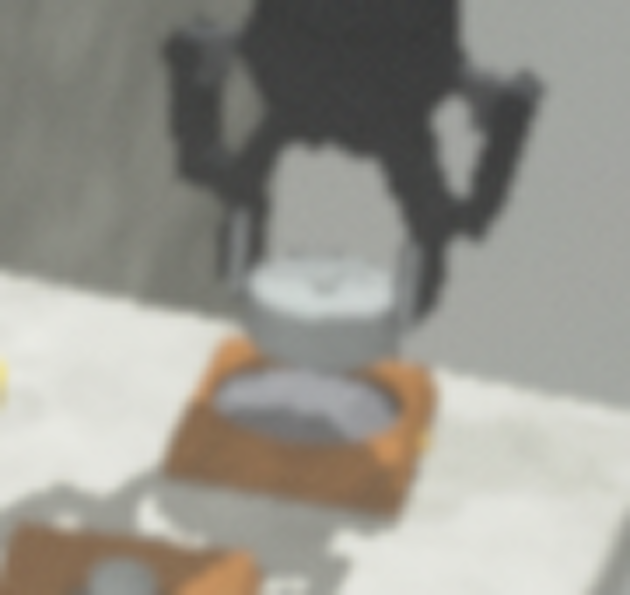

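w500 is held level above the case500 well: weight top at crop (325,288), well at (309,404).

```bash
python3 - <<'E'
from h import *
c=cams.camera("scene"); print("w",onplane(c,(351+325.5/7-.5,140+288.5/7-.5),.0726),"well",onplane(c,(351+309.5/7-.5,140+404.5/7-.5),.022))
E
python3 -m inch '[{"dx":0,"dy":0,"dz":6,"ax":0,"ay":0,"az":0},{"dx":0,"dy":0,"dz":13,"ax":0,"ay":0,"az":0},{"dx":0,"dy":0,"dz":19,"ax":0,"ay":0,"az":0},{"dx":0,"dy":0,"dz":22,"ax":0,"ay":0,"az":0},{"dx":0,"dy":0,"dz":22,"ax":0,"ay":0,"az":0},{"dx":0,"dy":0,"dz":22,"ax":0,"ay":0,"az":0},{"dx":0,"dy":0,"dz":22,"ax":0,"ay":0,"az":0},{"dx":0,"dy":0,"dz":22,"ax":0,"ay":0,"az":0},{"dx":0,"dy":0,"dz":22,"ax":0,"ay":0,"az":0},{"dx":0,"dy":0,"dz":22,"ax":0,"ay":0,"az":0}]'
```

```text
w [ 0.43325465 -0.33478076  0.0726    ] well [ 0.43504324 -0.33490072  0.022     ]
time: 47.4
tool_pos: [0.4357, -0.3396, 0.0485]
eef_rot: [3.142, 0.0, 1.57]
force: [-0.4, -0.2, -5.7]
grip_width: 0.0575
```

Aligned within 2 mm, so I add 1 mm in x and lower.

```bash
python3 -m inch '[{"dx":0,"dy":0.5,"dz":2,"ax":0,"ay":0,"az":0},{"dx":0,"dy":1,"dz":4,"ax":0,"ay":0,"az":0},{"dx":0,"dy":1,"dz":6,"ax":0,"ay":0,"az":0},{"dx":0,"dy":1,"dz":7.5,"ax":0,"ay":0,"az":0},{"dx":0,"dy":1,"dz":8.7,"ax":0,"ay":0,"az":0},{"dx":0,"dy":1,"dz":9.5,"ax":0,"ay":0,"az":0},{"dx":0,"dy":1,"dz":10.2,"ax":0,"ay":0,"az":0},{"dx":0,"dy":1,"dz":10.7,"ax":0,"ay":0,"az":0},{"dx":0,"dy":1,"dz":11,"ax":0,"ay":0,"az":0},{"dx":0,"dy":1,"dz":11,"ax":0,"ay":0,"az":0}]'
python3 -m inch '[{"dx":0,"dy":0,"dz":0.2,"ax":0,"ay":0,"az":0},{"dx":0,"dy":0,"dz":0.4,"ax":0,"ay":0,"az":0},{"dx":0,"dy":0,"dz":0.6,"ax":0,"ay":0,"az":0},{"dx":0,"dy":0,"dz":0.7,"ax":0,"ay":0,"az":0},{"dx":0,"dy":0,"dz":0.8,"ax":0,"ay":0,"az":0},{"dx":0,"dy":0,"dz":0.9,"ax":0,"ay":0,"az":0},{"dx":0,"dy":0,"dz":1,"ax":0,"ay":0,"az":0},{"dx":0,"dy":0,"dz":1,"ax":0,"ay":0,"az":0},{"dx":0,"dy":0,"dz":1,"ax":0,"ay":0,"az":0},{"dx":0,"dy":0,"dz":1,"ax":0,"ay":0,"az":0}]'
```

```text
time: 48.65
tool_pos: [0.4367, -0.3396, 0.0374]
eef_rot: [3.142, 0.0, 1.57]
force: [-0.1, -0.6, -5.2]
grip_width: 0.0575
time: 49.9
tool_pos: [0.4367, -0.3396, 0.0367]
eef_rot: [3.141, 0.0, 1.57]
force: [-2.6, 1.9, 6.3]
grip_width: 0.0576
```

```bash
python3 -m inch '[{"dx":0,"dy":0,"dz":-0.2,"ax":0,"ay":0,"az":0},{"dx":0,"dy":0,"dz":-0.2,"ax":0,"ay":0,"az":0},{"dx":0,"dy":0,"dz":-0.2,"ax":0,"ay":0,"az":0},{"dx":0,"dy":0,"dz":-0.2,"ax":0,"ay":0,"az":0},{"dx":0,"dy":0,"dz":-0.2,"ax":0,"ay":0,"az":0},{"dx":0,"dy":0,"dz":-4,"ax":0,"ay":0,"az":0},{"dx":0,"dy":0,"dz":-20,"ax":0,"ay":0,"az":0},{"dx":0,"dy":0,"dz":-45,"ax":0,"ay":0,"az":0},{"dx":0,"dy":0,"dz":-80,"ax":0,"ay":0,"az":0},{"dx":0,"dy":0,"dz":-110,"ax":0,"ay":0,"az":0}]' -0.9
python3 -m inch '[{"dx":0,"dy":-30,"dz":-30,"ax":0,"ay":0,"az":0},{"dx":0,"dy":-80,"dz":-50,"ax":0,"ay":0,"az":0},{"dx":-10,"dy":-120,"dz":-60,"ax":0,"ay":0,"az":0},{"dx":-30,"dy":-150,"dz":-60,"ax":0,"ay":0,"az":0},{"dx":-50,"dy":-180,"dz":-60,"ax":0,"ay":0,"az":0},{"dx":-60,"dy":-200,"dz":-60,"ax":0,"ay":0,"az":0},{"dx":-60,"dy":-200,"dz":-60,"ax":0,"ay":0,"az":0},{"dx":-60,"dy":-200,"dz":-60,"ax":0,"ay":0,"az":0},{"dx":-60,"dy":-200,"dz":-60,"ax":0,"ay":0,"az":0},{"dx":-60,"dy":-200,"dz":-60,"ax":0,"ay":0,"az":0}]'
python3 - <<'E'
from h import *
c=cams.camera("top"); crop(c,200,135,250,155,3.1,"p11.png")
c=cams.camera("scene"); crop(c,250,165,180,130,4.4,"p12.png")
E
```

```text
time: 51.15
tool_pos: [0.4369, -0.3398, 0.1489]
eef_rot: [3.14, 0.001, 1.57]
force: [-0.4, -0.0, -0.5]
grip_width: 0.0813
time: 52.4
tool_pos: [0.2372, -0.3991, 0.2064]
eef_rot: [3.142, -0.0, 1.571]
force: [0.7, 0.1, -1.2]
grip_width: 0.0813
```

View pics/p11.png

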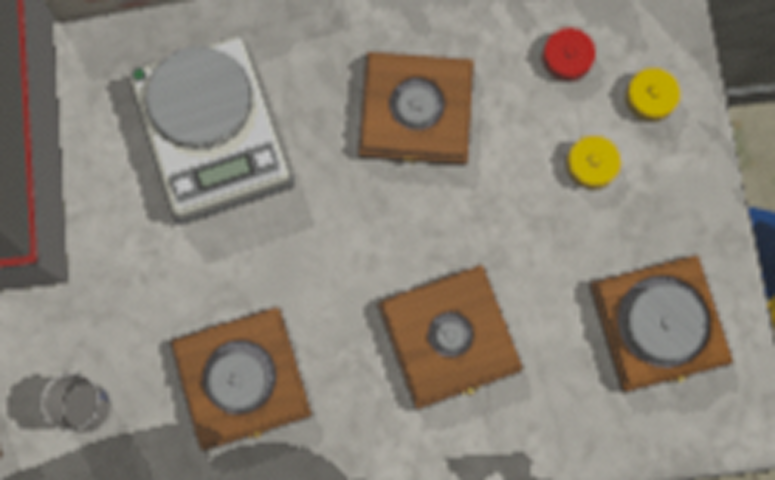

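The top view shows all four weights seated in their wells: (417,103), (238,376), (450,333) and (665,320) in the crop. The pan is empty, the beaker at (80,400) is where it was, and the arm is clear.

```bash
python3 -c "
from rig import order; print(order.hand_in())"
```

```text
the job is handed in; nothing more can be done
None
```

I put all four weights back in their own cases, from the top of the stack down, and handed the job in after about 52 s of the 120 s allowed. The rig gave no verdict, so this rests on my own checks.

- **Placing:** I matched each case to its weight by the measured width of its well. Each weight touched the floor of its well at the predicted height, with a contact force of about 6 to 11 N. I released it there and rose straight up.
- **Final check:** the last top view shows every weight inside its well, the pan empty, the beaker where it was, and the arm clear of everything.
- **Weaker evidence:** the two cameras disagreed by about 5 mm in y on the well centres, and I went with the top view. That view put w50 about 2.6 mm and w200 about 3.7 mm off centre in x, within the 8 mm limit. For w100 and w500 I checked centring only by eye once they were placed.
- **Failed check:** a last look from the scene camera was refused because the picture limit was reached. I have only the one final view.

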